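# Hold the pump's key switch in its test position

## Task

Test the sump pump: lift the green cover of the grey pump control box right back until it rests open on its stop. Then take the red key from the wooden key block, push it fully home into the brass key switch under the cover (rocking it a little clockwise if it catches on the sticky pins), turn it a quarter turn clockwise (seen from above) against its return spring, and finish still gripping it turned there. Leave the other keys and everything else on the bench alone.

Things in the scene. Friction and masses are not known exactly. Their poses are not given: they have to be found in the camera images.
- pump_box: Grey control box fixed to the bench, 165 (x) x 140 (y) x 75 high; origin at the centre of its underside, x points from its front (near the robot) to its hinge side. A dark hinge rail, 13 high, runs along the top of its back edge. The key switch stands in the middle of its top, under the green cover.
- cover (a joint): Angle of the green cover, rad: 0 shut (it lies level), 1.83 (105 degrees) open against its stop. It hinges about the box's y axis at cover_hinge. Plain hinge, 0.25 kg: it falls shut if let go below about 1.4 and drops gently onto the stop beyond upright, where it rests by its own weight.
- cover_hinge (a point): Point on the cover's hinge line at its middle: 70 towards +x from the box's origin and 88 above the bench. Fixed to the box, axes as the box.
- cover_handle (a point): Middle of the black round grip bar on the cover, 10 thick, 80 between its legs, parallel to the hinge (y). Shut, it lies 134 above the bench, 42 above the cover's upper face, 120 in front of and 46 above the hinge line. The cover is 116 wide; its front edge lies 16 in front of the bar. The bar can turn between the fingers as the cover swings. The point turns with the cover.
- lock_mouth (a point): Centre of the slot's mouth on the top face of the brass key switch (round, 44 across), 79 above the bench, directly over the box's origin. The slot is 17.6 along this point's x and 6.6 along its y, 32 deep, straight down. The point turns with the switch; its axes match the box's while the switch is at 0. Fully home, the key's bow sits on the top face.
- lock_pins (a point): Point on the slot's axis, 14 below its mouth, between two spring-loaded pins in the housing (they do not turn with the switch) that catch the blade's tip about 8 and 17 below the mouth. A straight push can stick there, taking 10 to 25 N. Rocked 0.15 to 0.35 rad clockwise (the switch turns along) and pushed with about 10 N, the key slides past both; it may be home while so rocked.
- lock (a joint): Turn of the key switch, rad: 0 at rest, grows clockwise seen from above, hard stop at 1.62 (a quarter turn is 1.57). A spring (0.03 to 0.08 N m) brings it back when it is let go. The key has about 0.1 rad of play in the slot.
- key_block: Light wooden block fixed to the bench, 55 (x) x 200 (y) x 42 high; origin at the centre of its underside. Three slots in a row at y = -62, 0 and 62 hold the keys upright; which key stands in which slot varies.
- red_key: The key to use, 45 g, standing upright: red plastic bow 30 (x) x 12 (y, its thickness) x 36 tall above a steel blade 16 (x) x 5 (y) x 30 long with a rounded tip that points down. Origin at the centre of the bow's underside, where the blade begins: 42 above the bench in the block. z points up. Same both ways round (a half turn about z fits as well).
- blue_key: Same key with a blue bow, to be left in the block.
- yellow_key: Same key with a yellow bow, to be left in the block.
- screw_jar: Glass jar, 60 across, 75 tall, red cap; origin at the centre of its underside. Leave alone.
- tape_roll: Grey tape roll, 90 across, 24 tall, lying flat; origin at the centre of its underside. Leave alone.
- screwdriver: Screwdriver lying to the left, about 200 long; origin at its underside. Leave alone.
- wrench: Steel wrench lying at the back right; origin at its underside. Leave alone.
- mug: Blue mug at the back left, 80 across, 90 tall; origin at the centre of its underside. Leave alone.

How it is judged:
By the outcome, as a careful person would: the job done as asked, in the order asked, and still so for the second after the job is handed in, while the arm keeps its last pose, push and grip.
It also fails if it takes over 64 s, if anything falls off the work surface, if the arm or the gripper's body presses on something with over 40 N, if the wrist force passes 120 N, or if a joint passes its speed limit or range.

## Robot

A 6-joint arm with a two-finger parallel gripper is mounted at the origin on the work surface. World frame = base frame: x ahead of the robot, y to its left, z up, the work surface at z = 0. Lengths are in m, angles in rad, forces in N, time in s.
With the tool pointing down it reaches from about 0.3 to 0.875 m from the base axis. Payload 6.4 kg.
Tool frame: the origin (TCP) lies on the centre line of the jaws, within the pads' length; the fingertips stand 19 mm ahead of it and the grasp point (between the pads) is the TCP; z points along the fingers, y is the direction in which the jaws open and shut (so a half turn about z gives the same grasp; the last joint's range is limited). The gripper opens to 85 mm and grips with 20 to 120 N. Pads are 22 mm wide; open, the fingers measure 114 mm over their backs; the gripper's body (76 mm by 85 mm) begins 54 mm behind the grasp point. The pads swing forward as they close: fully open they stand 13 mm farther back than shut.
Start: joints at [0.949, 0.181, 1.607, -0, 1.354, -0.206], TCP at [0.232, 0.526, 0.25] pointing down, gripper open.
Joint ranges: [-2.99, 2.99], [-0.89, 2.07], [0.3, 2.58], [-1.14, 4.28], [0, 2.63], [-3.12, 3.12]. Speed limits (rad/s): [2.57, 2.57, 3.01, 3.14, 3.14, 3.14].

## Interface

Orientations are given as a unit quaternion [x, y, z, w].
In Python, from rig import observe, capture, calibration, sign_off gives the robot as it stands.
- The arm moves only by the tool carry_out, never from a script. Its argument "plan" is text: rows parted by semicolons, each of 4 numbers parted by spaces: the shift along the world's x, y, z in m, then the turn about the world's z in degrees. A call has 1 to 5 rows; each row shifts and turns the commanded pose from where the row before left it; what a row does not reach is not made up. A row lasts 1/10 s, in which the tool goes at most 50 mm and 8.59 degrees, less where a joint would pass 70% of its speed; a pose out of reach is approached as far as the arm can. A call with a gripper value outside its range is refused whole. "fingers" is the closure, from 0 (fully open) to 1 (shut), set as the call begins (left out, the last holds). The fingers move at their own pace and stop on an object; "newtons" is the grip in N (left out, the last holds). Time passes only in rows, so rows that do not move let the fingers close. It gives the time, the measured TCP pose, the force and the opening at its end, in the units of the state.
- observe(): the state, without advancing time (a new reading comes with each control period).
- capture(name): name is "scene" or "top" or "wrist"; returns (picture, depth): 384x512x3 uint8, blue, green, red; 384x512 float32, m along the optical axis (not along the pixel's ray), 0 where there is no reading.
- calibration(name): a dict with "camera_matrix" (3x3 intrinsics, pixels), "extrinsics" (4x4, takes a point from world to camera coordinates). Camera axes: x right, y down, z forward; pixel columns grow to the right and rows downward; lengths in m; the calibration is good to about 2 mm. A picture is of the moment at which its call begins: read the wrist's pose just before it. calibration takes no time and is no camera call; for the wrist camera it gives the pose at the moment of the call.
- sign_off(): hands the job in, once; it reports no verdict.
The state is a dict: "time_s": time; "qpos": joint angles; "qvel": joint speeds; "effort": joint torques, N m; "ee_pos": TCP position; "ee_rot": TCP orientation; "contact_force": force on the tool from outside, world axes, zero at the start; "torque": the same for the moment, N m; "width": finger opening in m.
Only numpy, scipy, OpenCV 4.12 (cv2) and the standard library are available. Lean on these libraries where they do the work, as an engineer would, in place of code of your own. Each camera call takes 0.05 s, during which the arm holds its last target. There are 200 camera calls.

## Working session

There is one attempt and no reset: what is moved stays moved. The work goes in short steps, Python scripts to look and compute and a tool call to move; the robot and the scene stay as the last step left them, time stands still between calls to the robot, and variables do not carry over. Pictures are saved under pics/ and viewed, about 8 in all and at most 12, crops included, and the job is handed in when it is done.

Besides the shell and the picture viewer there is one more tool, called by a JSON object that holds its "api" and its "payload". carry_out: Moves the arm, as the interface text tells. Its arguments: {"type":"object","properties":{"plan":{"type":"string"},"fingers":{"type":"number"},"newtons":{"type":"number"}},"required":["plan"]}

```bash
mkdir -p pics; ls; python3 - <<'E'
from rig import *
import cv2,numpy as np
s=observe();print(s)
a,da=capture("scene");b,db=capture("top")
np.savez("first.npz",a=a,da=da,b=b,db=db)
for n in("scene","top"):
    c=calibration(n);print(n,np.round(c["camera_matrix"],1).tolist(),np.round(c["extrinsics"],3).tolist())
cv2.imwrite("pics/s1.png",a);cv2.imwrite("pics/t1.png",b)
E
```

```text
pics
{'time_s': 0.0, 'qpos': array([ 9.48717808e-01,  1.81554120e-01,  1.60798859e+00, -2.43912454e-05,
        1.35379952e+00, -2.06328459e-01]), 'qvel': array([ 0.00012547, -0.00029304, -0.00101114,  0.00148338, -0.0010934 ,
        0.00155654]), 'effort': array([-1.54245910e-03, -4.44865930e+01, -3.51342452e+01, -4.01683037e-04,
        8.83716886e-03,  3.00581644e-05]), 'ee_pos': array([0.23192924, 0.52558971, 0.24938615]), 'ee_rot': array([ 2.06378486e-01,  9.78471847e-01, -8.05604300e-04, -3.41166961e-04]), 'contact_force': array([-0.35293265, -0.8513085 ,  0.73198695]), 'torque': array([ 0.0344963 , -0.02664293, -0.00475258]), 'width': 0.08584689063996064}
scene [[428.4, 0.0, 254.9], [0.0, 428.4, 187.5], [0.0, 0.0, 1.0]] [[-0.81, 0.587, -0.008, 0.469], [0.465, 0.634, -0.618, -0.201], [-0.358, -0.504, -0.786, 1.42], [0.0, 0.0, 0.0, 1.0]]
top [[476.9, 0.0, 254.4], [0.0, 476.9, 183.5], [0.0, 0.0, 1.0]] [[-0.019, -1.0, -0.004, 0.023], [-0.992, 0.019, -0.124, 0.552], [0.124, 0.002, -0.992, 1.673], [0.0, 0.0, 0.0, 1.0]]
```

View pics/s1.png

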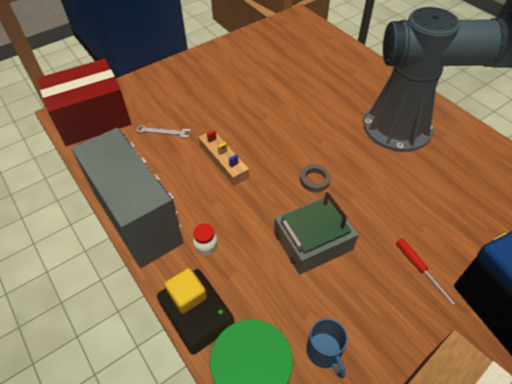

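View pics/t1.png

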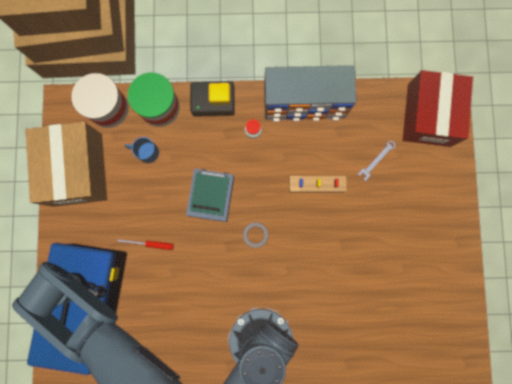

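The scene view shows the box (315,232) with its handle toward the robot, and the key block (223,157) with the red key at (211,135). The top view shows the box (210,195), slightly turned, and the red key at (337,183), with the jar and tape clear of the path.

```bash
cat > h.py <<'E'
import cv2,numpy as np
from rig import *
def ray(cal,uv,z):
    K=cal["camera_matrix"];E=cal["extrinsics"];R=E[:3,:3];t=E[:3,3]
    uv=np.atleast_2d(np.asarray(uv,float));o=-R.T@t
    d=(R.T@np.linalg.inv(K)@np.c_[uv,np.ones(len(uv))].T).T
    return o+d*((z-o[2])/d[:,2])[:,None]
def cloud(cal,D):
    K=cal["camera_matrix"];E=cal["extrinsics"];v,u=np.indices(D.shape)
    P=np.stack([(u-K[0,2])/K[0,0]*D,(v-K[1,2])/K[1,1]*D,D],-1)
    return (P-E[:3,3])@E[:3,:3]
def hsv(im):return cv2.cvtColor(im,cv2.COLOR_BGR2HSV)
def blobs(im,lo,hi,amin=8,roi=None):
    m=cv2.inRange(hsv(im),lo,hi)
    if roi is not None:
        k=np.zeros_like(m);k[roi[1]:roi[3],roi[0]:roi[2]]=255;m&=k
    c,_=cv2.findContours(m,cv2.RETR_EXTERNAL,cv2.CHAIN_APPROX_NONE)
    return m,sorted([x for x in c if cv2.contourArea(x)>=amin],key=cv2.contourArea,reverse=True)
def rect(cal,c,z):
    P=ray(cal,c.reshape(-1,2),z)[:,:2]
    return cv2.minAreaRect((P*1000).astype(np.float32))
E
python3 - <<'E'
from h import *
d=np.load("first.npz")
ct,cs=calibration("top"),calibration("scene")
W=cloud(ct,d["db"])
def rc(mask,name):
    P=(W[mask][:,:2]*1000).astype(np.float32);print(name,len(P),cv2.minAreaRect(P),np.median(P,0),np.median(W[mask][:,2]))
b=d["b"];z=W[...,2]
roi=np.zeros(z.shape,bool);roi[160:230,175:245]=1
rc(roi&(z>.05)&(z<.16),"box")
m,c=blobs(b,(50,60,30),(95,255,160),100,(175,160,245,230));print("green",[ (rect(ct,x,.092),cv2.contourArea(x)) for x in c[:2]])
roi=np.zeros(z.shape,bool);roi[170:200,280:355]=1
rc(roi&(z>.03)&(z<.06),"block")
for n,lo,hi in(("red",(0,150,100),(8,255,255)),("yel",(20,150,100),(35,255,255)),("blue",(105,120,60),(130,255,255))):
    m,c=blobs(b,lo,hi,4,(280,170,355,200))
    for x in c[:1]:
        v,u=np.nonzero(m);print(n,ray(ct,[u.mean(),v.mean()],.076).round(4),len(u))
m,c=blobs(b,(0,0,0),(180,255,50),3,(175,190,245,225));print("bar",[rect(ct,x,.134) for x in c[:2]])
# scene depth cloud
W=cloud(cs,d["da"]);z=W[...,2]
roi=np.zeros(z.shape,bool);roi[190:275,265:365]=1
rc(roi&(z>.03)&(z<.085),"boxS")
for n,lo,hi in(("red",(0,150,100),(8,255,255)),("yel",(20,150,100),(35,255,255)),("blue",(105,120,60),(130,255,255))):
    m,c=blobs(d["a"],lo,hi,4,(190,120,255,190));v,u=np.nonzero(m);print(n,ray(cs,[u.mean(),v.mean()],.065).round(4),len(u))
roi=np.zeros(z.shape,bool);roi[125:190,190:255]=1
rc(roi&(z>.03)&(z<.05),"blockS")
E
```

```text
box 1924 ((511.4449462890625, 169.36532592773438), (140.51513671875, 167.8863067626953), 80.2417221069336) [508.78192 166.44864] 0.08951133697380774
green [(((513.122314453125, 169.0875244140625), (113.86219787597656, 131.70741271972656), 80.19688415527344), 1160.0)]
block 795 ((547.5140380859375, -212.9866943359375), (198.090576171875, 55.305877685546875), 88.7999038696289) [ 546.2004 -207.7963] 0.041786181151081334
red [[ 0.5446 -0.273   0.076 ]] 24
yel [[ 0.5474 -0.2116  0.076 ]] 34
bar []
boxS 1437 ((515.9456176757812, 168.96206665039062), (143.49391174316406, 175.33724975585938), 79.98380279541016) [566.8508  225.08197] 0.07159010080917377
red [[ 0.5442 -0.2772  0.065 ]] 51
yel [[ 0.5483 -0.2114  0.065 ]] 63
blue [[ 0.5491 -0.1497  0.065 ]] 40
blockS 751 ((548.7272338867188, -213.7686767578125), (206.36569213867188, 57.91478729248047), 89.1182861328125) [ 557.8933  -194.43655] 0.0418923920781923
```

{"api": "carry_out", "payload": {"plan": "0.023 -0.035 0 -7.6;0.023 -0.035 0 -7.6;0.023 -0.035 0 -7.6;0.023 -0.035 0 -7.6;0.023 -0.035 0 -7.6"}}

```text
time_s: 0.6
ee_pos: [0.3476, 0.3495, 0.2499]
ee_rot: [0.516, 0.857, -0.0, -0.0]
contact_force: [-0.3, -0.6, -0.0]
width: 0.0855
```

{"api": "carry_out", "payload": {"plan": "0.023 -0.035 0 -7.6;0.023 -0.035 0 -7.6;0.023 -0.035 0 -7.6;0.023 -0.035 0 -7.6;0 0 0 0"}}

```text
time_s: 1.1
ee_pos: [0.4415, 0.2073, 0.2501]
ee_rot: [0.724, 0.69, -0.0, 0.001]
contact_force: [0.6, 0.2, -0.7]
width: 0.0854
```

```bash
python3 - <<'E'
from h import *
s=observe();c=calibration("wrist");a,da=capture("wrist")
np.savez("w1.npz",a=a,da=da,K=c["camera_matrix"],E=c["extrinsics"])
cv2.imwrite("pics/w1.png",a);print(s["time_s"],s["ee_pos"],s["ee_rot"])
print(-c["extrinsics"][:3,:3].T@c["extrinsics"][:3,3])
W=cloud(c,da);z=W[...,2]
m=(z>.120)&(z<.145)&(da>0)
P=(W[m][:,:2]*1000).astype(np.float32);print("bar",len(P),cv2.minAreaRect(P) if len(P) else 0)
E
```

```text
1.1 [0.44145862 0.20726226 0.25008648] [ 7.23628810e-01  6.90188915e-01 -3.14866524e-04  7.12318838e-04]
[0.44540646 0.28323757 0.37355544]
bar 1391 ((463.3611755371094, 177.48355102539062), (89.56713104248047, 10.02565860748291), 80.20535278320312)
```

View pics/w1.png

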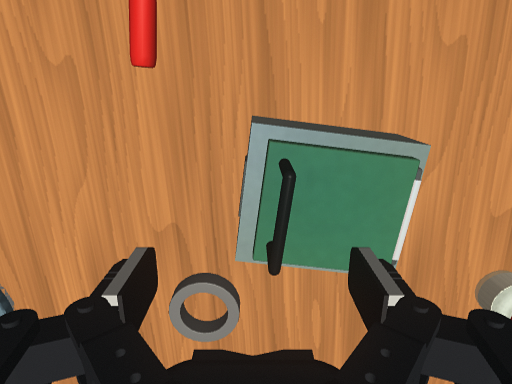

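The wrist view shows the bar from (287,165) to (275,268) between the jaws. Depth puts its middle at (0.463, 0.1775) and yaw at 80.2°, which agrees with the box pose.

{"api": "carry_out", "payload": {"plan": "0.022 -0.030 0 -7.1;0 0 -0.04 0;0 0 -0.04 0;0 0 -0.036 0;0 0 0 0"}}

```text
time_s: 1.65
ee_pos: [0.4564, 0.1814, 0.1293]
ee_rot: [0.762, 0.648, -0.005, -0.003]
contact_force: [-1.3, -0.4, 0.1]
width: 0.0858
```

{"api": "carry_out", "payload": {"plan": "0 0 0 0;0 0 0 0;0 0 0 0;0 0 0 0;0 0 0 0", "fingers": 1, "newtons": 30}}

```text
time_s: 2.15
ee_pos: [0.4619, 0.1812, 0.1353]
ee_rot: [0.762, 0.647, 0.001, 0.001]
contact_force: [5.7, -0.5, 1.0]
width: 0.0125
```

{"api": "carry_out", "payload": {"plan": "0.0064 -0.0011 0.0143 0;0.0081 -0.0014 0.0134 0;0.0097 -0.0017 0.0123 0;0.011 -0.0019 0.011 0;0.0123 -0.0021 0.0095 0"}}

```text
time_s: 2.65
ee_pos: [0.5066, 0.1734, 0.1954]
ee_rot: [0.762, 0.647, -0.002, -0.002]
contact_force: [-11.5, 1.9, 9.7]
width: 0.0089
```

{"api": "carry_out", "payload": {"plan": "0.0133 -0.0023 0.008 0;0.0142 -0.0024 0.0063 0;0.0148 -0.0026 0.0045 0;0.0153 -0.0026 0.0026 0;0.0155 -0.0027 0.0007 0"}}

```text
time_s: 3.15
ee_pos: [0.582, 0.1603, 0.2177]
ee_rot: [0.762, 0.647, -0.0, -0.0]
contact_force: [-2.4, 1.5, -0.1]
width: 0.009
```

{"api": "carry_out", "payload": {"plan": "0.0154 -0.0027 -0.0012 0;0.0152 -0.0026 -0.0031 0;0.0147 -0.0025 -0.005 0;0.014 -0.0024 -0.0068 0;0.013 -0.0022 -0.0084 0"}}

```text
time_s: 3.65
ee_pos: [0.6546, 0.1477, 0.1926]
ee_rot: [0.762, 0.647, -0.0, -0.0]
contact_force: [-1.3, -0.4, -0.2]
width: 0.0083
```

{"api": "carry_out", "payload": {"plan": "0 0 0 0;0 0 0 0;0 0 0 0", "fingers": 0.6}}

```text
time_s: 3.95
ee_pos: [0.6537, 0.1479, 0.1928]
ee_rot: [0.762, 0.647, -0.0, 0.0]
contact_force: [-0.3, 0.2, 0.2]
width: 0.0342
```

{"api": "carry_out", "payload": {"plan": "0 0 0.05 0;0 0 0.05 0;-0.016 0 0.01 8.5;-0.016 0 0.01 8.5;-0.016 0 0 8.5"}}

```text
time_s: 4.45
ee_pos: [0.6057, 0.1481, 0.3151]
ee_rot: [0.598, 0.802, 0.001, 0.001]
contact_force: [0.2, 0.7, -0.1]
width: 0.0343
```

{"api": "carry_out", "payload": {"plan": "-0.016 0 0 8.5;-0.016 0 0 8.5;-0.016 0 0 8.5;-0.016 0 0 8.5;-0.016 0 0 8.5"}}

```text
time_s: 4.95
ee_pos: [0.5247, 0.1481, 0.3127]
ee_rot: [0.267, 0.964, 0.0, 0.0]
contact_force: [0.4, 0.9, 0.5]
width: 0.034
```

{"api": "carry_out", "payload": {"plan": "0 0 0 8.5;0 0 0 8.5;0 0 0 5;0 0 0 0"}}

```text
time_s: 5.35
ee_pos: [0.5254, 0.1481, 0.3127]
ee_rot: [0.081, 0.997, 0.0, 0.0]
contact_force: [0.1, -0.1, -0.4]
width: 0.0339
```

```bash
python3 - <<'E'
from h import *
s=observe();c=calibration("wrist");a,da=capture("wrist")
np.savez("w2.npz",a=a,da=da,K=c["camera_matrix"],E=c["extrinsics"])
cv2.imwrite("pics/w2.png",a);print(s["time_s"],s["ee_pos"],s["ee_rot"],s["qpos"])
W=cloud(c,da);z=W[...,2]
r=(np.hypot(W[...,0]-.5114,W[...,1]-.1694)<.04)&(da>0)
print("z hist",np.histogram(z[r],bins=np.arange(.04,.1,.003)))
E
```

```text
5.35 [0.52540744 0.14806935 0.31274504] [8.07207848e-02 9.96736748e-01 4.40101250e-05 9.48948075e-05] [ 5.71473600e-02  6.84237221e-02  1.60533854e+00  6.14108407e-05
  1.46763030e+00 -1.35203788e+00]
z hist (array([   0,    2,   43,    2,   11,    3,    3,    5,    2,    3,   20,
       2553,  829,  657,    1,    0,    0,    0,    0]), array([0.04 , 0.043, 0.046, 0.049, 0.052, 0.055, 0.058, 0.061, 0.064,
       0.067, 0.07 , 0.073, 0.076, 0.079, 0.082, 0.085, 0.088, 0.091,
       0.094, 0.097]))
```

View pics/w2.png

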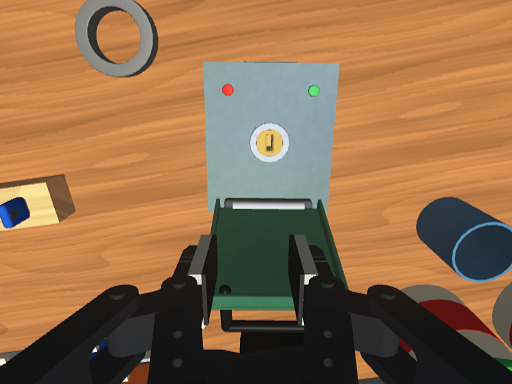

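The cover rests open and the brass switch sits at (269,142), its slot running along the box's x. I'll measure it and head for the key.

```bash
python3 - <<'E'
from h import *
d=np.load("w2.npz");c={"camera_matrix":d["K"],"extrinsics":d["E"]};a=d["a"]
W=cloud(c,d["da"]);z=W[...,2]
m,cs=blobs(a,(10,90,120),(35,255,255),20,(240,115,300,170))
for x in cs[:2]:
    (u,v),r=cv2.minEnclosingCircle(x);print("brass",u,v,r,cv2.contourArea(x),ray(c,[u,v],.079))
print(hsv(a)[142,255:285:2].tolist())
# slot: lower-value pixels within the brass disc
r=(np.hypot(*(np.indices(z.shape)[::-1]-np.array([269,142])[:,None,None]))<13)
g=hsv(a)[...,2];s=(r&(g<150)).astype(np.uint8)*255
q,_=cv2.findContours(s,cv2.RETR_EXTERNAL,cv2.CHAIN_APPROX_NONE)
for x in q:
    if cv2.contourArea(x)>5: print("slot",rect(c,x,.079),x.reshape(-1,2).min(0),x.reshape(-1,2).max(0))
# ring/box from depth
P=(W[(z>.072)&(z<.078)&(np.abs(W[...,0]-.5)<.15)][:,:2]*1000).astype(np.float32);print(cv2.minAreaRect(P))
cv2.imwrite("pics/w2c.png",cv2.resize(a[112:172,235:305],None,fx=8,fy=8,interpolation=cv2.INTER_NEAREST))
t=W[(z>.095)&(np.abs(W[...,0]-.6)<.08)&(np.abs(W[...,1]-.15)<.06)&(hsv(a)[...,0]>50)&(hsv(a)[...,0]<95)&(hsv(a)[...,1]>60)];print("cover pts",len(t),t.min(0),t.max(0))
E
```

```text
brass 268.9715576171875 142.459716796875 13.841583251953125 537.0 [[0.51242804 0.16857228 0.079     ]]
[[106, 21, 232], [22, 140, 238], [22, 134, 234], [22, 134, 230], [22, 135, 230], [20, 154, 224], [23, 133, 234], [23, 135, 234], [15, 119, 75], [18, 158, 202], [22, 139, 228], [22, 135, 231], [22, 136, 230], [22, 143, 229], [120, 6, 198]]
slot ((512.6715087890625, 169.30709838867188), (4.889723300933838, 16.866165161132812), 74.63911437988281) [267 135] [272 150]
((518.6694946289062, 143.6915283203125), (583.4862060546875, 185.13388061523438), 80.84455871582031)
cover pts 8872 [0.52290738 0.0996631  0.09500167] [0.65363325 0.2099995  0.37541465]
```

View pics/w2c.png

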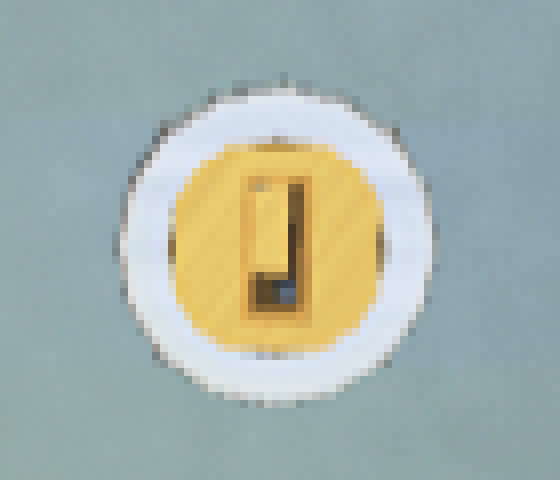

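{"api": "carry_out", "payload": {"plan": "0 -0.05 0 0;0 -0.05 0 0;0 -0.05 0 0;0 -0.05 0 0;0 -0.05 0 0", "fingers": 0.3}}

```text
time_s: 5.9
ee_pos: [0.5256, -0.1038, 0.3127]
ee_rot: [0.082, 0.997, -0.0, 0.0]
contact_force: [0.7, -0.7, 0.3]
width: 0.0598
```

{"api": "carry_out", "payload": {"plan": "0.005 -0.05 0 4;0.01 -0.05 -0.02 4;0 -0.03 -0.04 0;0 0 -0.04 0;0 0 0 0"}}

```text
time_s: 6.4
ee_pos: [0.5365, -0.2262, 0.2078]
ee_rot: [0.014, 1.0, 0.003, -0.005]
contact_force: [-0.3, 1.2, 0.2]
width: 0.0604
```

```bash
python3 - <<'E'
from h import *
s=observe();c=calibration("wrist");a,da=capture("wrist")
np.savez("w3.npz",a=a,da=da,K=c["camera_matrix"],E=c["extrinsics"])
cv2.imwrite("pics/w3.png",a);print(s["time_s"],s["ee_pos"],s["ee_rot"],s["qpos"])
W=cloud(c,da);z=W[...,2]
near=(np.hypot(W[...,0]-.5446,W[...,1]+.274)<.05)&(da>0)
m=near&(z>.072)&(z<.085)
P=(W[m][:,:2]*1000).astype(np.float32);print("red top",len(P),cv2.minAreaRect(P),np.median(W[m][:,2]))
P=(W[near&(z>.038)&(z<.045)][:,:2]*1000).astype(np.float32);print("block part",cv2.minAreaRect(P))
E
```

```text
6.4 [ 0.53648026 -0.22621924  0.2077755 ] [ 0.01363946  0.99988832  0.00343535 -0.00505039] [-6.02835177e-01  2.44735501e-01  1.61998481e+00  1.03361171e-04
  1.28908808e+00 -2.14638057e+00]
red top 501 ((546.5138549804688, -275.89007568359375), (12.605074882507324, 28.689634323120117), 86.02890014648438) 0.07727060546319377
block part ((547.5615844726562, -269.4657897949219), (89.18502044677734, 55.6815185546875), 88.80319213867188)
```

View pics/w3.png

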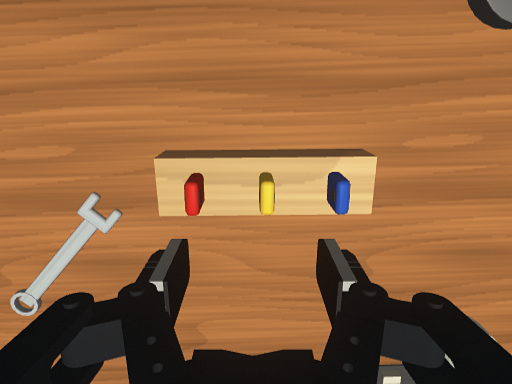

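Red key at (194,195), the leftmost in this view; yellow and blue stand beside it. I'll let the arm settle while moving above the key.

{"api": "carry_out", "payload": {"plan": "0.006 -0.044 -0.03 0;0 0 -0.04 0;0 0 0 0;0 0 0 0"}}

```text
time_s: 6.85
ee_pos: [0.5467, -0.268, 0.1483]
ee_rot: [0.011, 1.0, -0.0, 0.0]
contact_force: [-0.3, -0.5, 0.2]
width: 0.0594
```

{"api": "carry_out", "payload": {"plan": "0 -0.008 0 0;0 0 -0.04 0;0 0 -0.041 0;0 0 0 0;0 0 0 0"}}

```text
time_s: 7.35
ee_pos: [0.5467, -0.277, 0.067]
ee_rot: [0.011, 1.0, -0.0, 0.0]
contact_force: [1.0, -0.2, 0.4]
width: 0.0597
```

{"api": "carry_out", "payload": {"plan": "0 0 0 0;0 0 0 0;0 0 0 0;0 0 0 0;0 0 0 0", "fingers": 1, "newtons": 60}}

```text
time_s: 7.85
ee_pos: [0.5468, -0.2773, 0.0671]
ee_rot: [0.012, 1.0, -0.001, 0.001]
contact_force: [-1.0, 0.9, 6.8]
width: 0.0112
```

{"api": "carry_out", "payload": {"plan": "0 0 0.01 0;0 0 0.02 0;0 0 0.03 0;0 0 0.04 0;0 0 0.04 0"}}

```text
time_s: 8.35
ee_pos: [0.5454, -0.2763, 0.2067]
ee_rot: [0.012, 1.0, 0.0, -0.0]
contact_force: [1.0, -0.7, -0.7]
width: 0.0109
```

{"api": "carry_out", "payload": {"plan": "0 0 0 0;0 0 0 0"}}

```text
time_s: 8.55
ee_pos: [0.5464, -0.277, 0.2071]
ee_rot: [0.012, 1.0, -0.001, 0.001]
contact_force: [0.4, -0.5, -2.3]
width: 0.0112
```

```bash
python3 - <<'E'
from h import *
s=observe();c=calibration("wrist");a,da=capture("wrist")
np.savez("w4.npz",a=a,da=da,K=c["camera_matrix"],E=c["extrinsics"])
cv2.imwrite("pics/w4.png",a);print(s["time_s"],s["ee_pos"],s["ee_rot"],s["width"])
W=cloud(c,da)
m,cs=blobs(a,(0,150,80),(8,255,255),20)
for x in cs[:3]:
    k=np.zeros(m.shape,np.uint8);cv2.drawContours(k,[x],-1,255,-1);q=(k>0)&(da>0)
    print(cv2.boundingRect(x),cv2.contourArea(x),W[q].min(0).round(4),W[q].max(0).round(4),np.median(W[q],0).round(4))
E
```

```text
8.55 [ 0.54639705 -0.2770236   0.20707435] [ 1.15239998e-02  9.99932281e-01 -9.83720865e-04  1.28987094e-03] 0.011247785485603826
(238, 220, 30, 95) 2360.0 [ 5.309e-01 -2.881e-01 -5.000e-04] [ 0.6192 -0.2654  0.2199] [ 0.5383 -0.277   0.2168]
```

View pics/w4.png

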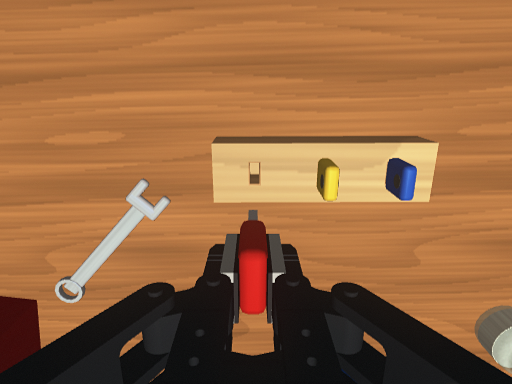

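Key lifted, bow upright in the jaws at (253,265) with the blade at (253,215); the others are undisturbed. I'll check its offset and tilt.

```bash
python3 - <<'E'
from h import *
d=np.load("w4.npz");c={"camera_matrix":d["K"],"extrinsics":d["E"]};a=d["a"];W=cloud(c,d["da"]);z=W[...,2]
m,cs=blobs(a,(0,150,80),(8,255,255),20)
q=(m>0)&(z>.205)
P=W[q];print(len(P),np.percentile(P,[2,50,98],0).round(4));print(cv2.minAreaRect((P[P[:,2]>.2145][:,:2]*1000).astype(np.float32)))
A=P[P[:,2]>.2145];co=np.linalg.lstsq(np.c_[A[:,:2]-A[:,:2].mean(0),np.ones(len(A))],A[:,2],rcond=None)[0];print("top plane slope",co)
f=P[P[:,2]<.213];print("front face",len(f)and np.percentile(f,[5,50,95],0).round(4))
b=np.zeros(z.shape,bool);b[206:224,243:264]=1;b&=(z>.13)&(z<.2)
B=W[b];print("blade",len(B),np.percentile(B,[2,50,98],0).round(4))
v,u=np.nonzero(b);print(u.min(),u.max(),v.min(),v.max())
print(-c["extrinsics"][:3,:3].T@c["extrinsics"][:3,3])
E
```

```text
2019 [[ 0.5315 -0.2823  0.2065]
 [ 0.5418 -0.277   0.2171]
 [ 0.5592 -0.2716  0.2189]]
((515.837646484375, -276.83807373046875), (11.019880294799805, 90.7919692993164), 89.44705963134766)
top plane slope [-0.60841377  0.01494751  0.21814049]
front face [[ 0.5314 -0.2817  0.2055]
 [ 0.5322 -0.2766  0.2092]
 [ 0.5345 -0.2716  0.2127]]
blade 159 [[ 0.5314 -0.2807  0.1547]
 [ 0.5386 -0.2767  0.1671]
 [ 0.5392 -0.2729  0.1899]]
243 262 210 223
[ 0.47045541 -0.27519597  0.33040865]
```

{"api": "carry_out", "payload": {"plan": "-0.004 0.045 0 0;-0.004 0.045 0 0;-0.004 0.045 0 0;-0.004 0.045 0 0;-0.004 0.045 0 0"}}

```text
time_s: 9.1
ee_pos: [0.5241, -0.0496, 0.2031]
ee_rot: [0.012, 1.0, 0.001, -0.002]
contact_force: [0.4, -0.6, -0.5]
width: 0.0109
```

{"api": "carry_out", "payload": {"plan": "-0.004 0.045 0 -3;-0.004 0.045 0 -3;-0.003 0.045 0 -2.5;-0.003 0.045 0 0;0 0.04 -0.02 0"}}

```text
time_s: 9.6
ee_pos: [0.5119, 0.1706, 0.1858]
ee_rot: [0.085, 0.996, 0.0, 0.001]
contact_force: [0.3, -0.7, -0.5]
width: 0.0112
```

{"api": "carry_out", "payload": {"plan": "0 0 -0.03 0;0 0 0 0;0 0 0 0;0 0 0 0"}}

```text
time_s: 10.0
ee_pos: [0.5125, 0.1676, 0.1559]
ee_rot: [0.086, 0.996, -0.0, 0.0]
contact_force: [0.8, 0.2, -0.2]
width: 0.0113
```

```bash
python3 - <<'E'
from h import *
s=observe();c=calibration("wrist");a,da=capture("wrist")
np.savez("w5.npz",a=a,da=da,K=c["camera_matrix"],E=c["extrinsics"])
print(s["ee_pos"],np.degrees(2*np.arctan2(s["ee_rot"][1],s["ee_rot"][0])))
W=cloud(c,da);z=W[...,2]
m,cs=blobs(a,(10,90,120),(35,255,255),20)
q=(m>0)&(np.abs(z-.079)<.004)&(np.hypot(W[...,0]-.5125,W[...,1]-.169)<.03)
P=W[q];print(len(P),P.min(0),P.max(0))
uv=c["camera_matrix"]@(c["extrinsics"]@np.r_[s["ee_pos"]*[1,1,0]+[0,0,.079],1])[:3];uv=(uv/uv[2])[:2];print(uv)
u,v=uv.astype(int);cr=a[v-70:v+70,u-90:u+90];print(u-90,v-70)
cv2.imwrite("pics/w5.png",cv2.resize(cr,None,fx=4.4,fy=4.2,interpolation=cv2.INTER_NEAREST)) 
E
```

```text
[0.51245502 0.16758743 0.15591165] 170.10271141718323
1127 [0.49788458 0.15400966 0.07532991] [0.52700451 0.18312036 0.08112059]
[252.37090382 207.21958479]
162 137
```

View pics/w5.png

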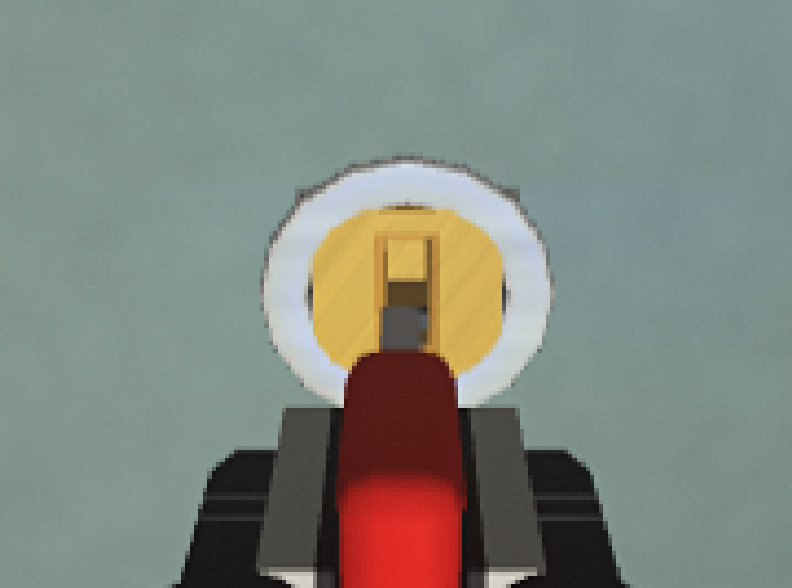

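The slot centre sits about 1.2 mm to +y of the key (slot at u≈254.3, TCP axis at u≈252.4). The blade is in line with it, so I'll correct that and lower.

{"api": "carry_out", "payload": {"plan": "0.0002 0.0012 -0.01 0;0 0 -0.01 0;0 0 -0.004 0;0 0 -0.002 0;0 0 -0.002 0"}}

```text
time_s: 10.55
ee_pos: [0.5119, 0.1695, 0.1268]
ee_rot: [0.086, 0.996, -0.0, -0.0]
contact_force: [-0.0, -0.5, -0.9]
width: 0.011
```

{"api": "carry_out", "payload": {"plan": "0 0 0 0;0 0 0 0"}}

```text
time_s: 10.75
ee_pos: [0.5119, 0.1695, 0.1271]
ee_rot: [0.086, 0.996, -0.0, -0.0]
contact_force: [0.1, -0.6, -0.3]
width: 0.011
```

{"api": "carry_out", "payload": {"plan": "0 0 0 -5;0 0 0 -5;0 0 0 -6;0 0 0 0;0 0 0 0"}}

```text
time_s: 11.25
ee_pos: [0.5118, 0.1692, 0.1272]
ee_rot: [0.222, 0.975, -0.0, -0.0]
contact_force: [-1.3, -2.6, 0.2]
width: 0.0111
```

```bash
python3 - <<'E'
from h import *
s=observe();print(s["torque"],s["ee_pos"],s["contact_force"])
E
```

```text
[-7.74952795e-01  3.47200702e-01 -6.58979890e-04] [0.51184228 0.16917212 0.12715349] [-1.26832863 -2.64266442  0.1862096 ]
```

{"api": "carry_out", "payload": {"plan": "0 0 -0.002 0;0 0 -0.002 0;0 0 -0.002 0;0 0 0 0;0 0 0 0"}}

```text
time_s: 11.75
ee_pos: [0.5121, 0.169, 0.121]
ee_rot: [0.223, 0.975, -0.001, 0.0]
contact_force: [-1.5, -5.3, -0.6]
width: 0.0114
```

{"api": "carry_out", "payload": {"plan": "0 0 -0.002 0;0 0 -0.002 0;0 0 -0.002 0;0 0 0 0;0 0 0 0"}}

```text
time_s: 12.25
ee_pos: [0.5121, 0.1689, 0.1151]
ee_rot: [0.223, 0.975, -0.001, 0.0]
contact_force: [-0.6, -5.2, -0.6]
width: 0.0111
```

{"api": "carry_out", "payload": {"plan": "0 0 -0.003 0;0 0 -0.003 0;0 0 -0.002 0;0 0 -0.001 0;0 0 0 0"}}

```text
time_s: 12.75
ee_pos: [0.5122, 0.1689, 0.1062]
ee_rot: [0.223, 0.975, -0.001, 0.0]
contact_force: [-2.0, -5.6, 1.6]
width: 0.0115
```

{"api": "carry_out", "payload": {"plan": "0 0 -0.001 0;0 0 -0.001 0;0 0 -0.001 0;0 0 0 0;0 0 0 0"}}

```text
time_s: 13.25
ee_pos: [0.5123, 0.1689, 0.104]
ee_rot: [0.222, 0.975, -0.001, 0.0]
contact_force: [-4.2, -7.0, 7.9]
width: 0.0116
```

{"api": "carry_out", "payload": {"plan": "-0.0003 -0.0005 -0.001 0;0 0 -0.001 0;0 0 0 0;0 0 0 0"}}

```text
time_s: 13.65
ee_pos: [0.5124, 0.1689, 0.1039]
ee_rot: [0.222, 0.975, -0.0, 0.001]
contact_force: [-9.0, -6.5, 22.6]
width: 0.0111
```

```bash
python3 - <<'E'
from h import *
s=observe();c=calibration("wrist");a,da=capture("wrist")
np.savez("w6.npz",a=a,da=da,K=c["camera_matrix"],E=c["extrinsics"])
print(s["ee_pos"],s["contact_force"],s["torque"])
W=cloud(c,da);z=W[...,2]
m,cs=blobs(a,(0,120,60),(8,255,255),20,(180,180,330,384))
q=(m>0)&(z>.06)&(z<.14);print("bow",q.sum(),np.percentile(W[q],[1,50,95,99],0).round(4))
cv2.imwrite("pics/w6.png",cv2.resize(a[120:340,120:390],None,fx=2.9,fy=2.7))
E
```

```text
[0.51235622 0.16885769 0.10389323] [-9.03673646 -6.47703121 22.63600103] [-1.09152041  1.75273888  0.0568679 ]
bow 2437 [[0.498  0.1605 0.0854]
 [0.5053 0.1715 0.1137]
 [0.5221 0.1785 0.1153]
 [0.5244 0.179  0.1157]]
```

View pics/w6.png

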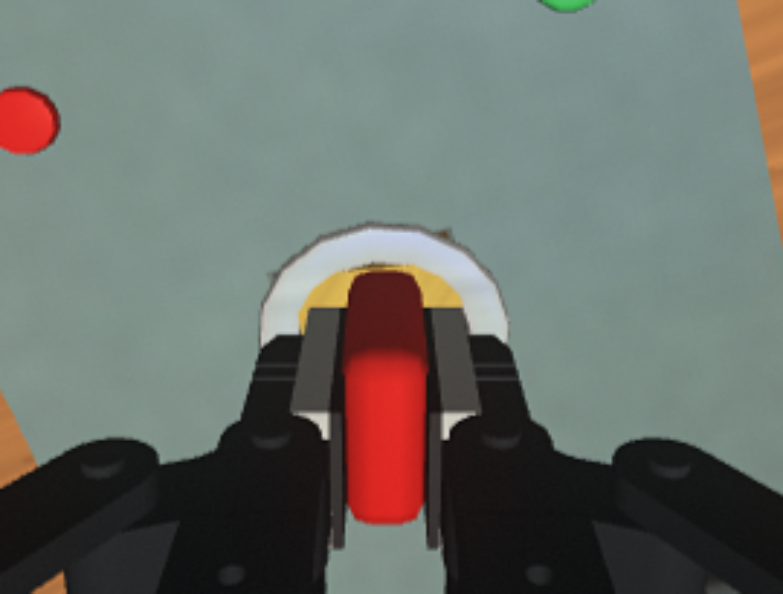

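The bow sits on the switch face: its top is at z≈0.115 (expected 0.115) and it is solid at 22 N. I'll ease the push and turn it.

{"api": "carry_out", "payload": {"plan": "0 0 0.001 0;0 0 0 -6;0 0 0 -8;0 0 0 -8;0 0 0 -8", "newtons": 80}}

```text
time_s: 14.2
ee_pos: [0.5123, 0.1688, 0.104]
ee_rot: [0.47, 0.883, -0.0, 0.001]
contact_force: [-6.2, -4.9, 14.3]
width: 0.0109
```

{"api": "carry_out", "payload": {"plan": "0 0 0 -8;0 0 0 -8;0 0 0 -8;0 0 0 -6;0 0 0 0"}}

```text
time_s: 14.7
ee_pos: [0.5123, 0.1687, 0.104]
ee_rot: [0.681, 0.732, -0.0, 0.001]
contact_force: [-7.5, -6.5, 14.6]
width: 0.0109
```

```bash
python3 - <<'E'
from h import *
s=observe();print(s["ee_pos"],s["contact_force"],s["torque"],170.2-np.degrees(2*np.arctan2(s["ee_rot"][1],s["ee_rot"][0])))
E
```

```text
[0.51226478 0.16868082 0.1040212 ] [-7.46399901 -6.45004069 14.64305619] [-1.0827625   1.2256005   0.04091339] 76.07574442429792
```

Spring torque is steady at about 0.04 N m, so the switch is following. I'll go on to the stop.

{"api": "carry_out", "payload": {"plan": "0 0 0 -6;0 0 0 -6;0 0 0 -4;0 0 0 0;0 0 0 0"}}

```text
time_s: 15.2
ee_pos: [0.5122, 0.1687, 0.104]
ee_rot: [0.776, 0.631, -0.0, 0.001]
contact_force: [-7.0, -6.7, 14.8]
width: 0.0105
```

```bash
python3 - <<'E'
from h import *
s=observe();print(s["ee_pos"],s["contact_force"],s["torque"],170.2-np.degrees(2*np.arctan2(s["ee_rot"][1],s["ee_rot"][0])))
E
```

```text
[0.5122346  0.16867061 0.10401539] [-6.98204903 -6.67249902 14.80300643] [-1.0453207   1.27291586  0.10253182] 91.90432163271157
```

{"api": "carry_out", "payload": {"plan": "0 0 0 -2;0 0 0 -2;0 0 0 0;0 0 0 0"}}

```text
time_s: 15.6
ee_pos: [0.5122, 0.1687, 0.104]
ee_rot: [0.797, 0.604, 0.0, 0.001]
contact_force: [-7.5, -5.5, 15.0]
width: 0.0108
```

```bash
python3 - <<'E'
from h import *
s=observe();c=calibration("wrist");a,da=capture("wrist")
print(s["ee_pos"],s["contact_force"],s["torque"],170.2-np.degrees(2*np.arctan2(s["ee_rot"][1],s["ee_rot"][0])))
W=cloud(c,da);z=W[...,2]
m,cs=blobs(a,(0,120,60),(8,255,255),20,(180,180,330,384))
q=(m>0)&(z>.112)&(z<.118)&(np.hypot(W[...,0]-.512,W[...,1]-.169)<.03)
print("bow top",q.sum(),cv2.minAreaRect((W[q][:,:2]*1000).astype(np.float32)),np.percentile(W[q][:,2],[5,50,95]))
cv2.imwrite("pics/w7.png",cv2.resize(a[120:340,120:390],None,fx=2.9,fy=2.7))
b,db=capture("scene");cv2.imwrite("pics/s7.png",cv2.resize(b[90:290,180:380],None,fx=3,fy=3))
E
```

```text
[0.5122237  0.16867566 0.10400502] [-7.47738134 -5.54268795 14.99169709] [-1.01062053  1.34851908  0.04778679] 95.89908531407795
bow top 1626 ((512.9032592773438, 169.26356506347656), (29.120546340942383, 10.837140083312988), 74.04939270019531) [0.11263734 0.11427695 0.11542596]
```

View pics/s7.png

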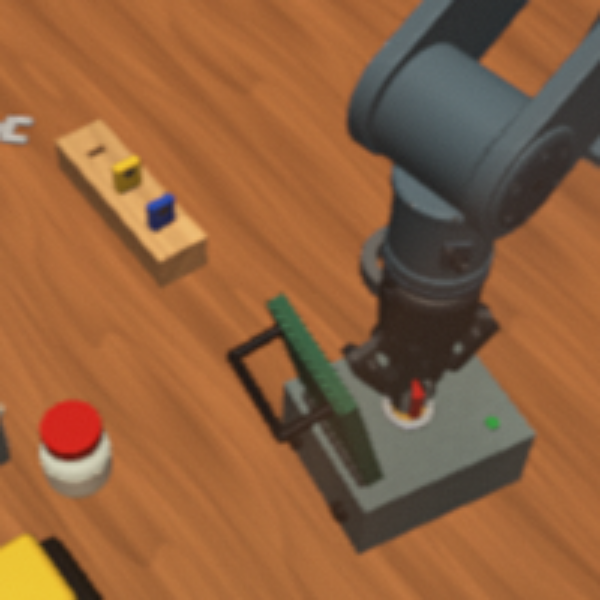

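View pics/w7.png

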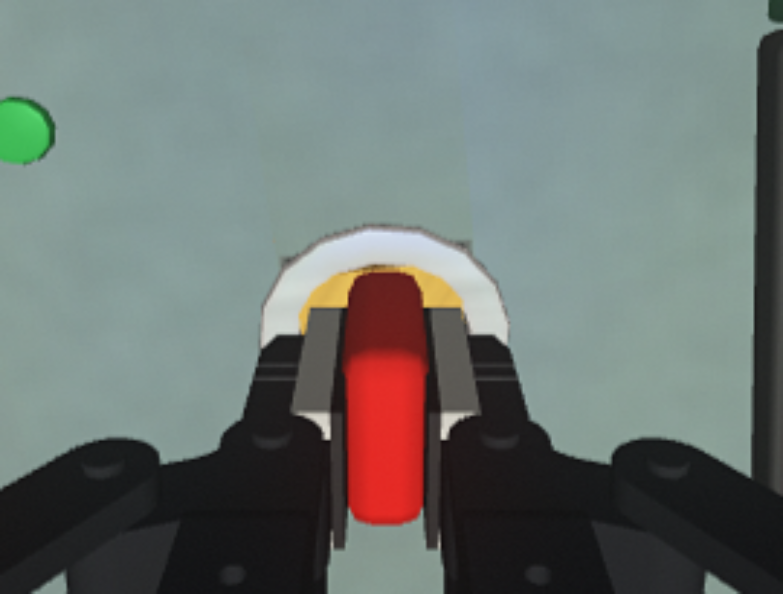

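The cover rests open in the scene view, at (320,390), and the key is turned, with the bow aligned with the jaws. I'll nudge 3° more to take up the slot play and find the stop.

{"api": "carry_out", "payload": {"plan": "0 0 0 -1.5;0 0 0 -1.5;0 0 0 0;0 0 0 0"}}

```text
time_s: 16.1
ee_pos: [0.5122, 0.1687, 0.104]
ee_rot: [0.813, 0.583, -0.0, 0.001]
contact_force: [-6.7, -5.2, 14.9]
width: 0.0105
```

```bash
python3 - <<'E'
from h import *
T=[]
for i in range(4):
    s=observe();T.append(s["torque"][2]);capture("top")
print(T,s["ee_pos"],s["contact_force"],170.2-np.degrees(2*np.arctan2(s["ee_rot"][1],s["ee_rot"][0])))
E
```

```text
[np.float64(0.03318176879302479), np.float64(0.13122822724432842), np.float64(0.05311581181620112), np.float64(0.05723193090097777)] [0.51220647 0.16870243 0.10401802] [-6.41973178 -5.68878147 14.91625153] 98.89810442904667
```

{"api": "carry_out", "payload": {"plan": "0 0 0 -1;0 0 0 -1;0 0 0 0;0 0 0 0"}}

```text
time_s: 16.7
ee_pos: [0.5122, 0.1688, 0.104]
ee_rot: [0.823, 0.569, 0.0, 0.001]
contact_force: [-6.7, -4.7, 14.3]
width: 0.0111
```

```bash
python3 - <<'E'
from h import *
T=[]
for i in range(14):
    s=observe();T.append(s["torque"][2]);x=capture("top") if i<13 else 0
c=calibration("wrist");a,da=capture("wrist");W=cloud(c,da);z=W[...,2]
m,cs=blobs(a,(0,120,60),(8,255,255),20,(180,180,330,384))
q=(m>0)&(z>.112)&(z<.118)&(np.hypot(W[...,0]-.512,W[...,1]-.169)<.03)
print("bow top",q.sum(),cv2.minAreaRect((W[q][:,:2]*1000).astype(np.float32)),np.percentile(W[q][:,2],[5,50,95]))
print(np.mean(T),np.std(T),s["time_s"],s["width"],s["ee_pos"],s["contact_force"],170.2-np.degrees(2*np.arctan2(s["ee_rot"][1],s["ee_rot"][0])))
E
```

```text
bow top 1622 ((513.0184326171875, 169.6461944580078), (28.79463768005371, 10.853013038635254), 69.76118469238281) [0.11261845 0.11427472 0.11549616]
0.1610023844132189 0.02873626659919999 17.35 0.011014595685919512 [0.5121677  0.16882217 0.10401675] [-7.11369256 -5.21911948 14.5491268 ] 100.88290413909642
```

The torque rose to 0.16 N m, about twice the spring's, so the switch is against its stop with the key home and gripped.

```bash
python3 -c "
from rig import *
print(sign_off())"
```

```text
the job is handed in; nothing more can be done
None
```

I lifted the cover back onto its stop and took the red key from the block. I pushed it home in the switch with a small clockwise rock, turned it clockwise to the switch's stop, and handed the job in still gripping it. The clock stood at about 17.4 s, and no check failed.

- **Cover:** in the scene camera it rests open by itself, and the blue and yellow keys are still in the block.
- **Key home:** the bow's top is at about 0.115 m, which is where it should be when fully home. It did not move under a 22 N push, and I left about 15 N on it at the end.
- **Turn:** the tool stands at about 100.9° and the bow at about 100.4°, roughly 1.76 and 1.75 rad. The switch itself is not visible under the gripper, so I inferred its angle. Torque rose from about 0.05–0.07 N m (the spring alone) to 0.16 N m, so I took it to be at its stop of 1.62 rad.
- **Small disagreements:** single torque readings were noisy, from 0.03 to 0.13 N m before the stop. The tool has turned about 2.4° more than the stop plus the slot play would explain, which I put down to give in the grip or angle error. About 9 N of sideways force stays on the key.

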